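# Re-set the end stop of the labelling cradle by one notch and bring the bottle up to it

## Task

The next labels sit one step higher on the bottle. On the labelling cradle, press down the latch tab in the grip of the sliding end stop, slide the stop to the very next notch away from the bottle and let it lock there with the tab sprung back up. Then slide the lying bottle along the rollers until its base rests against the stop's pad, and leave the other things on the table undisturbed.

Things in the scene. Friction and masses are not known exactly. Their poses are not given: they have to be found in the camera images.
- cradle: Fixed labelling cradle, grey base 290 x 340 mm. Origin on the table under the bottle's axis; +x to the label roll at the back, -x to the slider rail at the front, +y along the rollers to the bottle's mouth end, z up. Two rubber rollers along y (24 mm thick, x = -26 and +26, top z = 40) carry the bottle, axis at x = 0, z = 66. Bearing blocks at their ends, y = -183 and +133, top z = 42.
- stop (a joint): Slide of the end stop along cradle -y, in m: 0 = start, locked in the second notch; notches at -0.025, 0, +0.025 (the target, next one away from the bottle), +0.050. Play in a notch about 1.5 mm either way; sliding friction about 2 N plus 6 N per m/s. Locked firmly unless the tab is pressed.
- latch (a joint): Rocker of the latch, in rad: 0 = tab up, tooth in its slot; 0.26 = tab fully down, level. The tooth leaves the slot above about 0.16. Spring-returned: about 2 N at the tab's end to start, 6 N fully down. Released between notches the tooth rides on the rack at about 0.16 and the stop still slides; it drops in and locks on reaching a notch.
- tab_tip (a point): Top of the free front end of the steel tab, on its middle line; at rest at z = 72. The tab is 32 mm wide along y, hinged 40 mm behind (+x of) this point at z = 58 and slopes up to the front; fully pressed it lies level, its top at z = 60.
- grip_mid (a point): Middle between the tops (z = 86) of the two upright black wings of the stop's grip. The tab lies between them; its end is 10 mm in front (-x) of this point. Wings: 46 mm long along x, 40 mm apart inside, 7 mm thick. Closed fingertips fit between them to press the tab and push a wing along.
- stop_pad (a point): Centre of the round rubber pad (44 mm diameter) on the stop plate, on the bottle's axis at z = 66, 40 mm to +y of the grip's middle; the pad faces cradle +y, to the bottle's base. The plate behind it is 41 mm high, top at z = 90.
- bottle: Loose, empty amber plastic bottle lying on the rollers, 68 mm diameter, 156 mm long, 0.1 to 0.17 kg, sliding with 0.5 to 2 N. Origin at the centre of its flat base; its z axis runs along its length to the mouth (cradle +y).
- bottle_mouth (a point): Centre of the bottle's mouth, 156 mm from the base, at z = 66; the neck is about 30 mm wide there. Push here to slide the bottle towards the stop.
- beaker: Loose grey beaker, 67 mm diameter, 78 mm high, bystander to the right of the cradle; origin at the centre of its underside.
- dropper_bottle: Loose small dropper bottle, 33 mm diameter, 102 mm high, bystander; origin at the centre of its underside.
- pump_head: Loose black pump head, 31 x 58 x 58 mm, bystander; origin at the centre of its underside.
- label_roll (a point): Centre of the white label roll (axis along cradle y, radius 47, 52 mm wide, top at z = 119) behind the bottle. Between them a steel peel plate, cradle x = 43 to 69, top at z = 71. Not to be handled.
- rack (a point): Top of the steel rack beside the rail, at the slot where the latch tooth is at the start (z = 46). Four slots 9 mm wide, 25 mm apart along cradle y; the tooth (6 mm wide) sits 4.5 mm deep in one of them. The end blocks of the rail's rods are as high.
- nozzle (a point): Lower end of the bench filler's nozzle (z = 182), fixed, to the right of the work; an open bottle stands under it. The nozzle and its boom reach up to z = 350; they hang from an upright post 125 mm behind (+x) and 81 mm to the left (+y), which ends at z = 415. Obstacle: keep the gripper and arm clear.

How it is judged:
On the way, in this order (a step that is already met when the one before it is completed fails the run):
1. with the tab pressed, the stop is on its way between its old notch and the next (value of joint latch above 0.12 rad and value of joint stop above 0.006 m), for 0.02 s.
2. the stop is locked in the next notch, tab back up (value of joint stop between 0.022 and 0.028 m and value of joint latch below 0.06 rad), for 0.2 s.
At the end, for the whole second after the job is handed in: The stop is locked in the notch at +0.025 (within 3 mm), the tab is up (below 0.06 rad), and the bottle lies at rest along the rollers (within 0.06 rad) with its base against the pad (gap under 3 mm, centre within 8 mm) (all of step 2 and y of bottle in the frame of stop_pad between -0.003 and 0.003 m and distance between bottle and stop_pad below 0.008 m and angle between the z axis of bottle and the y axis of cradle, either way round below 0.06 rad and linear speed of bottle below 0.01 m/s); the robot touches nothing.
It fails at once if a bystander is shifted by more than 30 mm or knocked over (distance of any of beaker, dropper_bottle, pump_head from where it was at the start of the episode above 0.03 m or angle between any of beaker, dropper_bottle's own z axis and vertical above 0.5 rad).
It also fails if it takes over 42 s, if anything falls off the work surface, if the arm or the gripper's body presses on something with over 40 N, if the wrist force passes 120 N, or if a joint passes its speed limit or range.

## Robot

A 6-joint arm with a two-finger parallel gripper is mounted at the origin on a cart in front of the work surface, level with it; the furniture and walls round the work are solid. World frame = base frame: x ahead of the robot, y to its left, z up, the work surface at z = 0. Lengths are in m, angles in rad, forces in N, time in s.
With the tool pointing down it reaches from about 0.4 to 0.925 m from the base axis. Payload 3.4 kg.
Tool frame: the origin (TCP) lies at the centre of the arm's flange, where the gripper is bolted on; the fingertips stand 173 mm ahead of it and the grasp point (between the pads) lies 155 mm ahead of it; y points along the fingers, x is the direction in which the jaws open and shut, and the axes are right-handed (so a half turn about y gives the same grasp; the last joint's range is limited). The gripper opens to 85 mm and grips with 20 to 120 N. Pads are 22 mm wide; open, the fingers measure 114 mm over their backs; the gripper's body (76 mm by 85 mm) begins 54 mm behind the grasp point. The pads swing forward as they close: fully open they stand 13 mm farther back than shut.
Start: joints at [-1.216, 0.307, 1.506, -0, 1.328, -0.073], TCP at [0.239, -0.523, 0.405] pointing down, gripper open.
Joint ranges: [-3.12, 3.12], [-1.05, 2.28], [0.14, 2.33], [-1.42, 4.57], [0.1, 2.73], [-2.68, 2.68]. Speed limits (rad/s): [2.57, 2.57, 3.14, 3.14, 3.14, 3.14].

## Interface

Orientations are given as a 3x3 rotation matrix whose columns are the frame's x, y, z axes.
In Python, from plant import r gives the robot as it stands. The module is installed in compiled form; this text tells all that it offers. Calls block until the motion is done:
- r.move_ptp(position, orientation): joint-space move of the TCP to a pose.
- r.move_l(position, max_speed=0.15, ori=None, force_limit=None): straight line of the TCP; ori=None keeps the orientation; max_speed is the mean speed in m/s. With force_limit (N) it stops when the force on the tool has changed by that much, and returns True; else False.
- r.set_joints(angles): joint-space move.
- r.open() and r.close_gripper(): open the fingers fully, or close them until they stop; the grip force is fixed at half the most.
- r.dwell(seconds).
- r.ik(position, orientation): joint angles nearest the present ones, or None.
- r.observe(): the state.
- r.grab_frame(name): name is "scene" or "top" or "wrist"; returns a dict with "frame" (480x640x3 uint8, blue, green, red), "fx", "fy", "cx", "cy" (pixels), "R" (3x3) and "t" (3): a world point X has camera coordinates R X + t. Camera axes: x right, y down, z forward; pixel columns grow to the right and rows downward; lengths in m; the calibration is good to about 2 mm. A picture is of the moment at which its call begins. There is no depth.
A pose or a line that the arm cannot do raises r.Unreachable and nothing moves.
- r.close_job(): hands the job in, once; it reports no verdict.
The state is a dict: "time_s": time; "joint_positions": joint angles; "joint_velocities": joint speeds; "joint_efforts": joint torques, N m; "tool_pos": TCP position; "tcp_rot": TCP orientation; "contact_force": force on the tool from outside, world axes, zero at the start; "torque": the same for the moment, N m; "opening": finger opening in m.
Only numpy, scipy, OpenCV 4.12 (cv2) and the standard library are available. Lean on these libraries where they do the work, as an engineer would, in place of code of your own. Each camera call takes 0.05 s, during which the arm holds its last target.

## Working session

There is one attempt and no reset: what is moved stays moved. The work goes in short steps, each a Python script; the robot and the scene stay as the last script left them, time stands still between calls to the robot, and variables do not carry over. Pictures are saved under pics/ and viewed, and the job is handed in when it is done.

```bash
mkdir -p pics; ls; python3 - <<'E'
from plant import r
import cv2,pickle
d={}
for n in ["scene","top","wrist"]:
    f=r.grab_frame(n); d[n]=f; cv2.imwrite(f"pics/{n}0.png",f["frame"])
    print(n,f["fx"],f["fy"],f["cx"],f["cy"],f["R"],f["t"])
pickle.dump(d,open("f0.pkl","wb"))
s=r.observe(); print(s["time_s"],s["opening"],s["tcp_rot"])
E
```

```text
pics
scene 517.7114163152359 517.7114163152359 323.22170869593145 251.6261836081122 [[ 0.70635122 -0.70764108 -0.01766525]
 [-0.30109707 -0.27777547 -0.91223974]
 [ 0.64063134  0.6496806  -0.4092757 ]] [-0.42037014  0.28783818  0.86734845]
top 622.802319640807 622.802319640807 327.45733690266053 247.24123649226019 [[ 0.04985922 -0.99875524 -0.00142448]
 [-0.97380414 -0.04829671 -0.22220019]
 [ 0.22185481  0.01246589 -0.97500002]] [-0.07595124  0.56994312  1.6137919 ]
wrist 386.2737716306766 386.2737716306766 320.7367748886035 234.5997512226177 [[ 0.41561829 -0.90953611 -0.00234612]
 [-0.86726818 -0.39707829  0.30029108]
 [-0.27405718 -0.12277175 -0.95384473]] [-0.57363958 -0.03999506  0.38049777]
0.15 0.08531658656764736 [[ 4.14924020e-01 -5.11216643e-04  9.09855921e-01]
 [-9.09854750e-01  1.46665535e-03  4.14924310e-01]
 [-1.54656127e-03 -9.99998794e-01  1.43417643e-04]]
```

View pics/scene0.png

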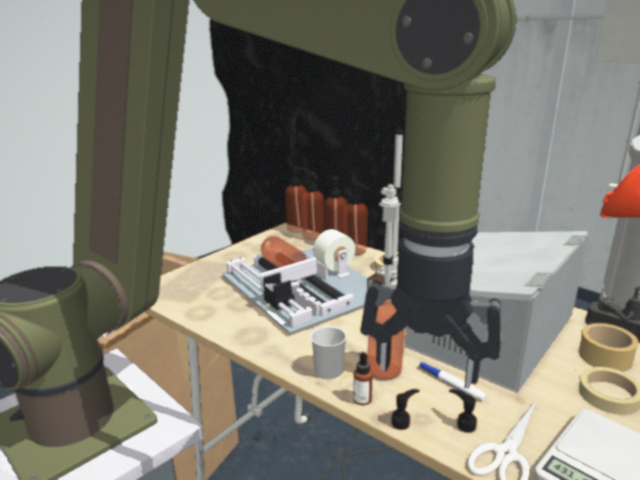

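View pics/top0.png

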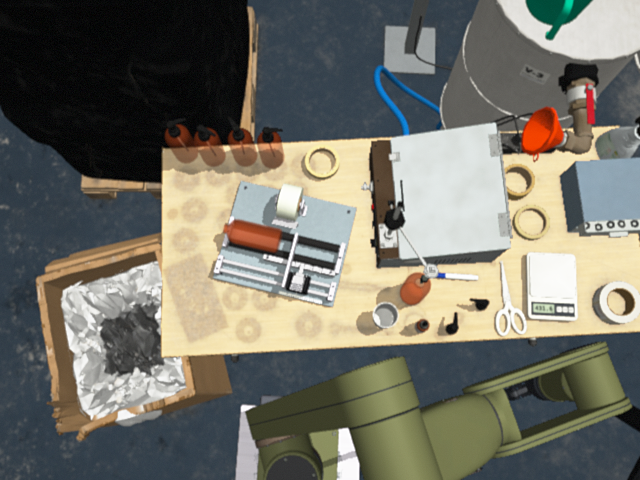

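View pics/wrist0.png

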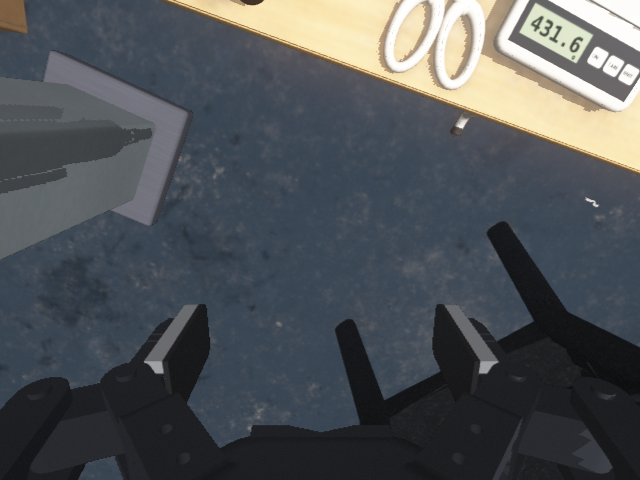

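```bash
python3 - <<'E'
import pickle,cv2
d=pickle.load(open("f0.pkl","rb"))
cv2.imwrite("pics/topc.png",cv2.resize(d["top"]["frame"][170:320,200:365],None,fx=4.8,fy=4.0,interpolation=cv2.INTER_CUBIC)[:600])
E
```

```text
(no output)
```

View pics/topc.png

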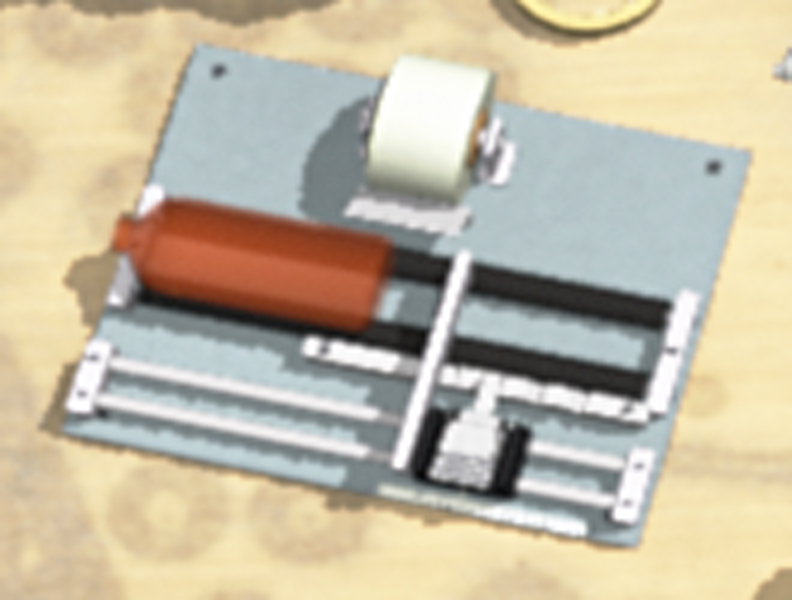

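```bash
cat > h.py <<'E'
import numpy as np,pickle
def ray(f,uv,z):
    R=np.array(f["R"]);t=np.array(f["t"])
    d=R.T@np.array([(uv[0]-f["cx"])/f["fx"],(uv[1]-f["cy"])/f["fy"],1.]); c=-R.T@t
    return c+d*(z-c[2])/d[2]
def proj(f,X):
    p=np.array(f["R"])@X+np.array(f["t"]); return np.array([f["fx"]*p[0]/p[2]+f["cx"],f["fy"]*p[1]/p[2]+f["cy"]])
E
python3 - <<'E'
from h import *
d=pickle.load(open("f0.pkl","rb"));f=d["top"]
np.set_printoptions(precision=4,suppress=True)
C=lambda u,v:(200+u/4.8-.5+.1,170+v/4-.5+.1)
P=[ray(f,C(*p),.008) for p in [(197,45),(750,152),(635,545),(62,435)]]
for p in P: print(p)
print(np.linalg.norm(P[0]-P[1]),np.linalg.norm(P[1]-P[2]),np.linalg.norm(P[2]-P[3]))
y=P[0]-P[1]+P[3]-P[2]; x=P[0]-P[3]+P[1]-P[2]
print(np.arctan2(-y[0],y[1]),np.arctan2(x[1],x[0]))
for n,p,z in [("mouth",(118,235),.066),("gripmid",(470,445),.086),("padtop",(463,255),.09),("tabtip",(460,480),.072),("bottleBase",(375,290),.066)]:
    print(n,ray(f,C(*p),z))
for n,uv,z in [("beaker",(384,316),.078),("dropper",(422,326),.1),("pump",(453,325),.05),("nozzle",(430,270),.182),("post",(396,213),.415),("box",(375,145),.2)]: print(n,ray(f,uv,z))
E
```

```text
[0.7677 0.2106 0.008 ]
[ 0.7046 -0.1213  0.008 ]
[ 0.4226 -0.0671  0.008 ]
[0.4823 0.2652 0.008 ]
0.33777590880191966 0.2871121044708286 0.33754786255834335
-0.18294612401341678 -0.1894261759914313
mouth [0.6112 0.2346 0.066 ]
gripmid [0.4737 0.0262 0.086 ]
padtop [0.6009 0.0376 0.09  ]
tabtip [0.4525 0.0311 0.072 ]
bottleBase [0.5801 0.0871 0.066 ]
beaker [ 0.3936 -0.204   0.078 ]
dropper [ 0.3703 -0.3001  0.1   ]
pump [ 0.3823 -0.389   0.05  ]
nozzle [ 0.501  -0.3058  0.182 ]
post [ 0.5756 -0.1949  0.415 ]
box [ 0.8169 -0.1577  0.2   ]
```

```bash
python3 - <<'E'
from h import *
from plant import r
np.set_printoptions(precision=4,suppress=True)
d=pickle.load(open("f0.pkl","rb"));f=d["wrist"]
s=r.observe(); Rt=np.array(s["tcp_rot"]);p=np.array(s["tool_pos"]);R=np.array(f["R"]);t=np.array(f["t"])
print("cam in tool",Rt.T@(-R.T@t-p)); print("cam axes in tool\n",Rt.T@R.T)
a=-.186; X=np.array([np.cos(a),np.sin(a),0]);Y=np.array([-np.sin(a),np.cos(a),0]);D=np.array([0,0,-1.])
for nm,x in [("+x",X),("-x",-X),("+y",Y),("-y",-Y)]:
    O=np.column_stack([x,D,np.cross(x,D)])
    for q in [(0.47,0.03,.233),(0.47,0.03,.45),(.61,.26,.233),(.24,-.52,.65),(.45,-.1,.65)]:
        print(nm,q,r.ik(list(q),O.tolist()))
E
```

```text
cam in tool [-0.0003  0.0304  0.0766]
cam axes in tool
 [[ 1.      0.001  -0.0005]
 [ 0.0008 -0.3004  0.9538]
 [ 0.0008 -0.9538 -0.3004]]
+x (0.47, 0.03, 0.233) [-0.026   0.3755  1.9409 -0.      0.8252  0.16  ]
+x (0.47, 0.03, 0.45) [-0.026   0.1249  1.6357 -0.      1.3809  0.16  ]
+x (0.61, 0.26, 0.233) [ 0.3392  0.5807  1.5107 -0.      1.0502  0.5252]
+x (0.24, -0.52, 0.65) [-1.2121  0.2202  1.0369 -0.      1.8845 -1.0261]
+x (0.45, -0.1, 0.65) [-0.3103  0.0441  1.2478 -0.      1.8497 -0.1243]
-x (0.47, 0.03, 0.233) None
-x (0.47, 0.03, 0.45) None
-x (0.61, 0.26, 0.233) [ 0.3392  0.5807  1.5107 -0.      1.0502 -2.6164]
-x (0.24, -0.52, 0.65) [-1.2121  0.2202  1.0369 -0.      1.8845  2.1155]
-x (0.45, -0.1, 0.65) None
+y (0.47, 0.03, 0.233) [-0.026   0.3755  1.9409 -0.      0.8252 -1.4108]
+y (0.47, 0.03, 0.45) [-0.026   0.1249  1.6357 -0.      1.3809 -1.4108]
+y (0.61, 0.26, 0.233) [ 0.3392  0.5807  1.5107 -0.      1.0502 -1.0456]
+y (0.24, -0.52, 0.65) [-1.2121  0.2202  1.0369 -0.      1.8845 -2.5969]
+y (0.45, -0.1, 0.65) [-0.3103  0.0441  1.2478 -0.      1.8497 -1.6951]
-y (0.47, 0.03, 0.233) [-0.026   0.3755  1.9409 -0.      0.8252  1.7308]
-y (0.47, 0.03, 0.45) [-0.026   0.1249  1.6357 -0.      1.3809  1.7308]
-y (0.61, 0.26, 0.233) [ 0.3392  0.5807  1.5107 -0.      1.0502  2.096 ]
-y (0.24, -0.52, 0.65) [-1.2121  0.2202  1.0369 -0.      1.8845  0.5447]
-y (0.45, -0.1, 0.65) [-0.3103  0.0441  1.2478 -0.      1.8497  1.4465]
```

```bash
cat >> h.py <<'E'
a=-.186
X=np.array([np.cos(a),np.sin(a),0]);Y=np.array([-np.sin(a),np.cos(a),0]);D=np.array([0,0,-1.])
O=np.column_stack([X,D,np.cross(X,D)])
E
python3 - <<'E'
from h import *
from plant import r
import cv2
r.move_ptp([.24,-.523,.65],O.tolist()); print(r.observe()["time_s"])
g=np.array([.4737,.0262,0])+.045*Y
r.move_ptp([g[0],g[1],.64],O.tolist()); print(r.observe()["time_s"])
r.move_ptp([g[0],g[1],.44],O.tolist()); print(r.observe()["time_s"])
f=r.grab_frame("wrist"); cv2.imwrite("pics/w1.png",f["frame"]); pickle.dump(f,open("f1.pkl","wb"))
f=r.grab_frame("scene"); cv2.imwrite("pics/s1.png",f["frame"]); pickle.dump(f,open("f1s.pkl","wb"))
r.close_gripper(); s=r.observe();print(s["time_s"],s["opening"],s["tool_pos"],s["contact_force"])
E
```

```text
1.1167
3.4
4.2167
5.0833 -0.00014607348854391524 [0.48201672 0.07042493 0.43992968] [ 0.3683081  -0.44560749  0.64830573]
```

View pics/w1.png

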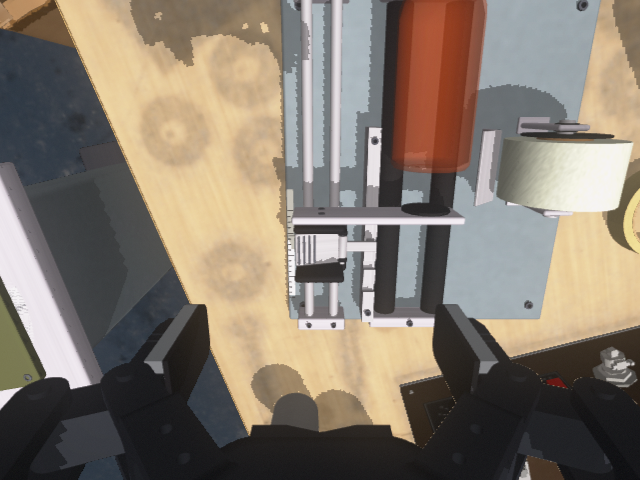

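View pics/s1.png

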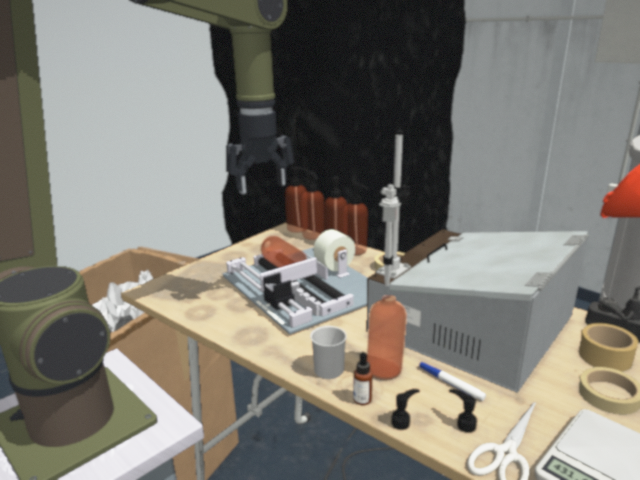

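```bash
python3 - <<'E'
from h import *
import cv2
f=pickle.load(open("f1.pkl","rb"))
cv2.imwrite("pics/w1c.png",cv2.resize(f["frame"][190:335,280:480],None,fx=4,fy=4,interpolation=cv2.INTER_CUBIC))
E
```

```text
(no output)
```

View pics/w1c.png

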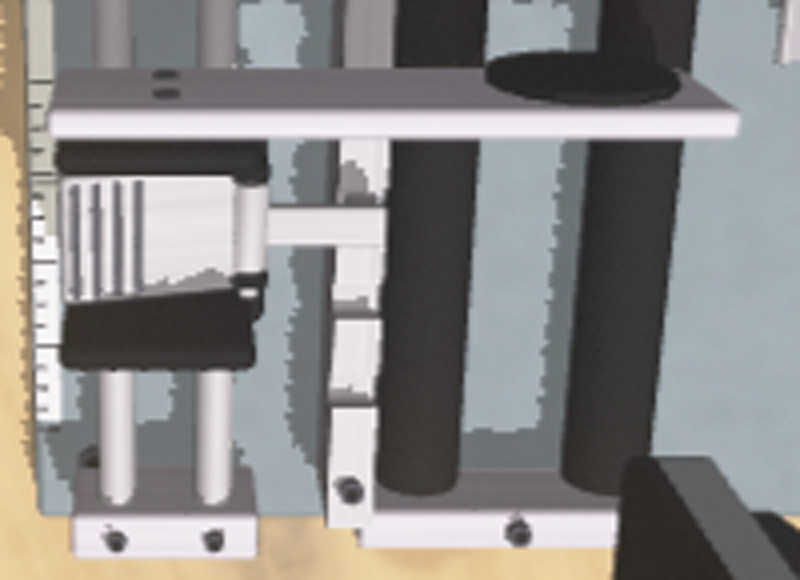

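```bash
python3 - <<'E'
from h import *
np.set_printoptions(precision=4,suppress=True)
f=pickle.load(open("f1.pkl","rb"))
o=np.array([.4737,.0262,0])
def L(n,u,v,z,crop=True):
    uv=(280+u/4-.375,190+v/4-.375) if crop else (u,v)
    p=ray(f,uv,z); print(n,p,"grip-guess local",(p-o)@X*1000,(p-o)@Y*1000)
L("upwing in front",57,178,.086);L("upwing in back",268,185,.086)
L("lowwing out front",62,368,.086);L("lowwing out back",253,368,.086)
L("plate top +y left",50,110,.09);L("plate top +y right",740,110,.09)
L("plate -y left",50,137,.09);L("plate -y right",740,137,.09)
L("tab tip upper",65,178,.072);L("tab tip lower",65,300,.072)
L("tooth arm",385,225,.055)
L("pad L",485,80,.066);L("pad R",680,80,.066)
L("slot3",355,310,.046);L("slot4",355,398,.046)
L("bottle base L",393,160,.066,0);L("bottle base R",470,160,.066,0)
L("bottle base low",430,172,.066,0)
L("bottle base top",430,165,.1,0)
E
```

```text
upwing in front [0.4556 0.0501 0.086 ] grip-guess local -22.185919704085038 20.1725715665765
upwing in back [0.501  0.0399 0.086 ] grip-guess local 24.332184240755602 18.535348748868934
lowwing out front [0.4474 0.0053 0.086 ] grip-guess local -21.984769110086145 -25.434727580193236
lowwing out back [ 0.4904 -0.0029  0.086 ] grip-guess local 21.781766460795616 -25.462863450711595
plate top +y left [0.4578 0.0665 0.09  ] grip-guess local -23.08683082486166 36.711237415444266
plate top +y right [0.6034 0.0391 0.09  ] grip-guess local 125.08829299093895 36.66219739224253
plate -y left [0.4566 0.0607 0.09  ] grip-guess local -23.21964915034567 30.690825116078
plate -y right [0.603  0.0331 0.09  ] grip-guess local 125.76119259505863 30.636881664172627
tab tip upper [0.4556 0.0457 0.072 ] grip-guess local -21.344062072345196 15.799049099684266
tab tip lower [0.4495 0.0162 0.072 ] grip-guess local -21.920926968308883 -14.31502094542821
tooth arm [0.5278 0.0145 0.055 ] grip-guess local 55.289093962886234 -1.5431294831809246
pad L [0.5544 0.0491 0.066 ] grip-guess local 75.04666902827805 37.43693901634356
pad R [0.5984 0.0408 0.066 ] grip-guess local 119.80360005719676 37.423656467480306
slot3 [ 0.5178 -0.0101  0.046 ] grip-guess local 50.0122871182777 -27.51902758692325
slot4 [ 0.5141 -0.0344  0.046 ] grip-guess local 50.92109368365877 -52.06023901960282
bottle base L [0.5531 0.0951 0.066 ] grip-guess local 65.29321248460481 82.43396707071267
bottle base R [0.6199 0.0826 0.066 ] grip-guess local 133.30099661204758 82.42849594063689
bottle base low [0.5841 0.0785 0.066 ] grip-guess local 98.86288272017694 71.86575762653358
bottle base top [0.5761 0.0907 0.1   ] grip-guess local 88.7364954763394 82.35103463845948
```

```bash
cat >> h.py <<'E'
o=np.array([.4737,.0262,0])
def W(x,y,z): p=o+x*X+y*Y; return [p[0],p[1],z]
def st(r,n=""):
    s=r.observe(); p=np.array(s["tool_pos"]); F=np.array(s["contact_force"])
    print(n,"t%.2f"%s["time_s"],"loc %.1f %.1f"%(1000*(p-o)@X,1000*(p-o)@Y),"tipz %.1f"%(1000*p[2]-173),"F %.1f %.1f %.1f"%(F@X,F@Y,F[2]))
E
python3 - <<'E'
from h import *
from plant import r
import cv2
r.move_ptp(W(-.014,.0005,.275),O.tolist()); st(r,"above")
r.move_l(W(-.014,.0005,.251),.06); st(r)
print(r.move_l(W(-.014,.0005,.228),.03,force_limit=9)); st(r,"pressed")
f=r.grab_frame("scene"); pickle.dump(f,open("f2s.pkl","wb")); cv2.imwrite("pics/s2.png",cv2.resize(f["frame"][220:340,210:370],None,fx=4.8,fy=4.8))
f=r.grab_frame("wrist"); cv2.imwrite("pics/w2.png",f["frame"])
E
```

```text
above t5.81 loc -13.0 0.7 tipz 102.6 F -0.3 0.3 0.8
 t6.36 loc -14.0 0.6 tipz 77.9 F -0.3 0.2 0.7
True
pressed t6.96 loc -14.6 0.6 tipz 60.3 F -2.0 -0.7 8.5
```

View pics/s2.png

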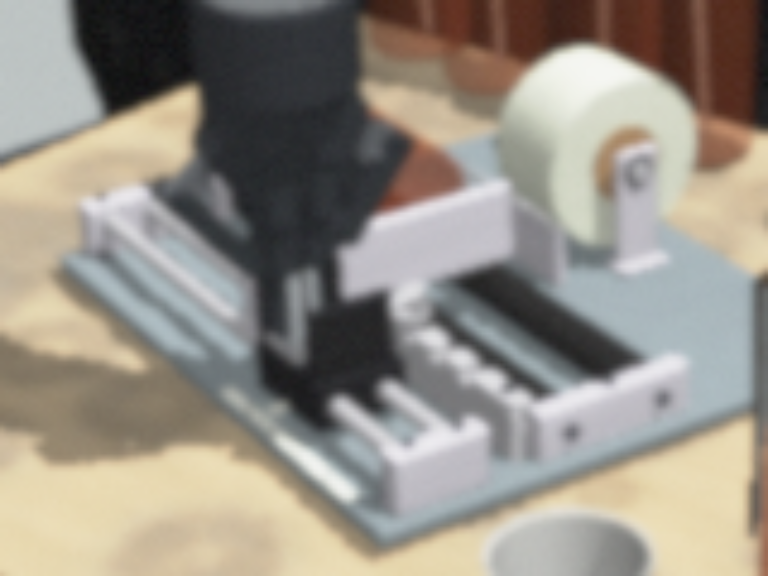

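View pics/w2.png

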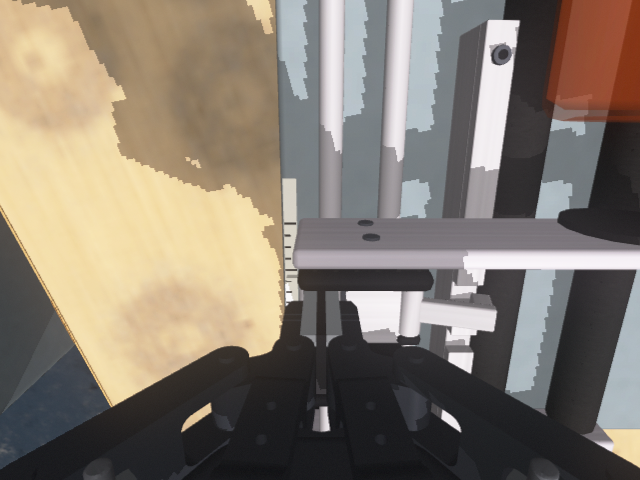

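The tab is down. The scene crop shows the tooth arm raised near (410,300) and the fingers between the wings, and the wrist view agrees at about (320,300). Next I slide the stop.

```bash
python3 - <<'E'
from h import *
from plant import r
import cv2
z=r.observe()["tool_pos"][2]
print(r.move_l(W(-.014,-.0145,z),.04,force_limit=22)); st(r,"slide1")
print(r.move_l(W(-.014,-.022,z),.03,force_limit=22)); st(r,"slide2")
f=r.grab_frame("wrist"); cv2.imwrite("pics/w3.png",f["frame"])
f=r.grab_frame("scene"); cv2.imwrite("pics/s3.png",cv2.resize(f["frame"][220:340,210:370],None,fx=4.8,fy=4.8))
E
```

```text
False
slide1 t7.58 loc -14.3 -14.7 tipz 60.4 F -2.2 -0.6 6.9
False
slide2 t7.98 loc -14.3 -22.1 tipz 60.4 F -3.0 -0.4 8.0
```

View pics/w3.png

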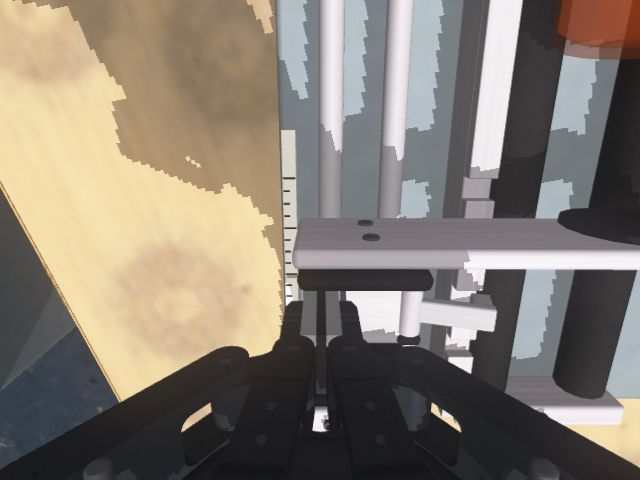

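View pics/s3.png

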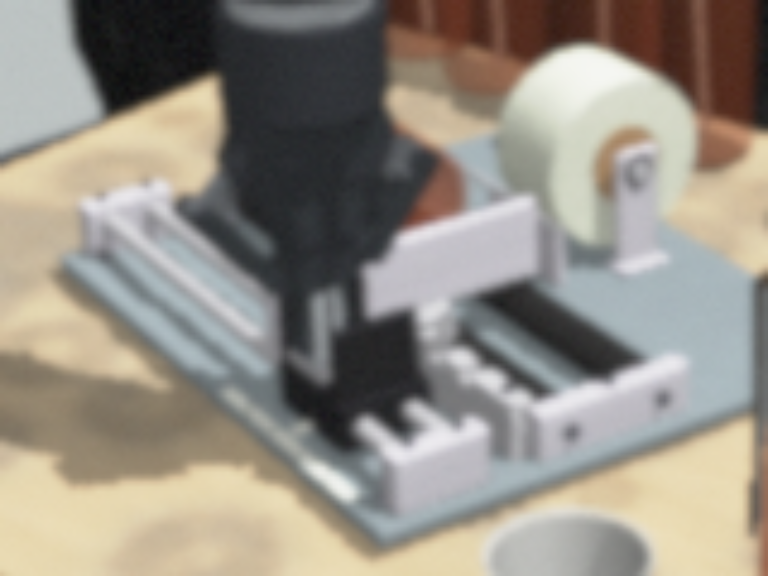

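The stop rode along with the finger by tab friction: the plate and wing sit at the same pixels in both wrist views. It is therefore at about +22.7 mm. I'll lift off the tab and nudge the wing until it locks.

```bash
python3 - <<'E'
from h import *
from plant import r
import cv2
r.move_l(W(-.014,-.022,.251),.06); st(r,"up")
hit=r.move_l(W(-.014,-.0285,.251),.03,force_limit=8); st(r,"a%s"%hit)
for i in range(12):
    if hit: break
    hit=r.move_l(W(-.014,-.0285-.001*(i+1),.251),.015,force_limit=8); st(r,"%d %s"%(i,hit))
f=r.grab_frame("wrist"); cv2.imwrite("pics/w4.png",f["frame"])
f=r.grab_frame("scene"); cv2.imwrite("pics/s4.png",cv2.resize(f["frame"][220:340,210:370],None,fx=4.8,fy=4.8))
E
```

```text
up t8.53 loc -14.0 -22.0 tipz 78.1 F -0.4 -0.0 -0.0
aFalse t8.89 loc -14.1 -28.8 tipz 77.7 F 0.4 -0.4 0.3
0 False t9.14 loc -14.0 -29.5 tipz 78.0 F -0.4 -0.5 0.3
1 False t9.39 loc -14.0 -30.5 tipz 78.0 F -0.0 0.9 0.6
2 False t9.64 loc -14.0 -31.5 tipz 78.0 F 0.4 -0.5 -0.2
3 False t9.89 loc -14.0 -32.6 tipz 78.0 F 0.8 -0.7 0.2
4 False t10.14 loc -14.0 -33.4 tipz 78.0 F 0.2 2.6 0.4
5 False t10.39 loc -14.0 -34.5 tipz 78.0 F -0.6 1.5 -0.0
6 False t10.64 loc -14.0 -35.6 tipz 78.0 F -0.3 1.8 0.5
7 False t10.89 loc -14.0 -36.2 tipz 78.0 F -0.4 4.9 -0.6
8 False t11.14 loc -14.0 -36.7 tipz 78.0 F 0.0 8.2 -0.3
9 False t11.39 loc -14.0 -37.1 tipz 78.1 F -0.7 11.9 -0.1
10 False t11.64 loc -14.0 -37.6 tipz 78.1 F 1.3 15.3 -0.1
11 False t11.89 loc -14.0 -38.0 tipz 78.1 F -0.4 18.3 -0.9
```

View pics/w4.png

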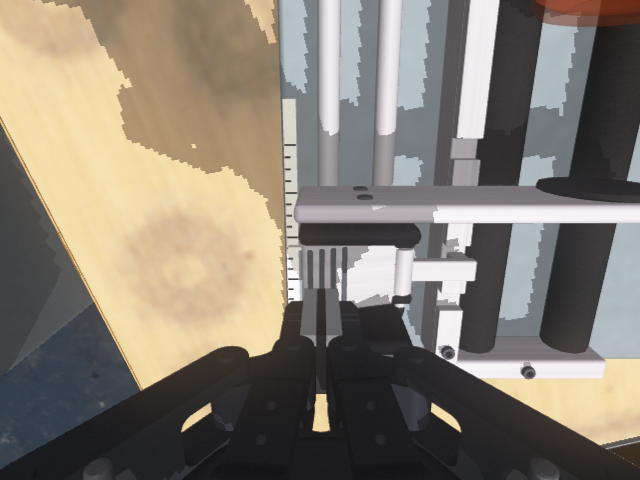

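View pics/s4.png

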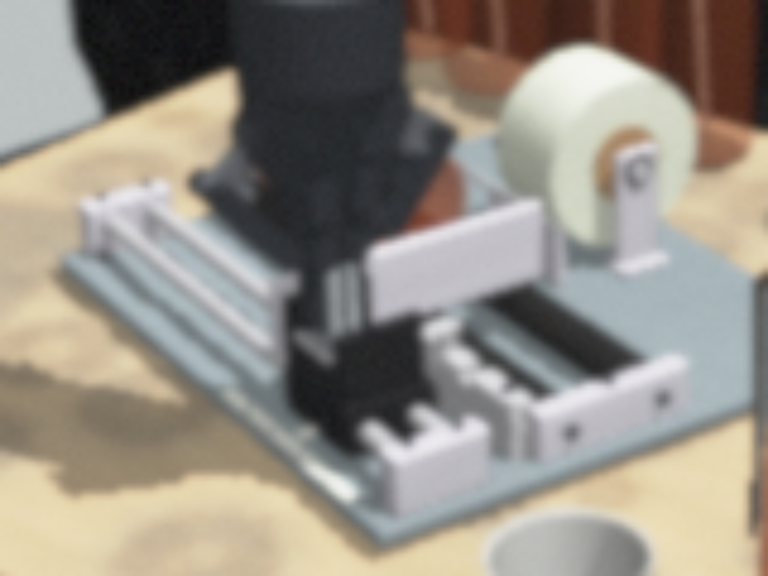

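```bash
python3 - <<'E'
from h import *
from plant import r
import cv2
r.move_l(W(-.014,-.026,.251),.08); st(r,"back")
r.move_l(W(-.014,-.026,.30),.12); st(r,"up")
r.move_ptp(W(.098,.275,.40),O.tolist()); st(r)
f=r.grab_frame("wrist"); cv2.imwrite("pics/w5.png",f["frame"]); pickle.dump(f,open("f5.pkl","wb"))
f=r.grab_frame("top"); cv2.imwrite("pics/t5.png",cv2.resize(f["frame"][170:320,200:365],None,fx=4.8,fy=4)); pickle.dump(f,open("f5t.pkl","wb"))
f=r.grab_frame("scene"); cv2.imwrite("pics/s5.png",cv2.resize(f["frame"][220:340,210:370],None,fx=4.8,fy=4.8))
E
```

```text
back t12.32 loc -14.0 -26.2 tipz 78.0 F 0.0 0.5 0.5
up t12.88 loc -14.2 -26.4 tipz 126.9 F -0.2 -1.0 -0.2
 t14.16 loc 97.8 273.8 tipz 225.9 F -0.2 0.5 -0.1
```

View pics/w5.png

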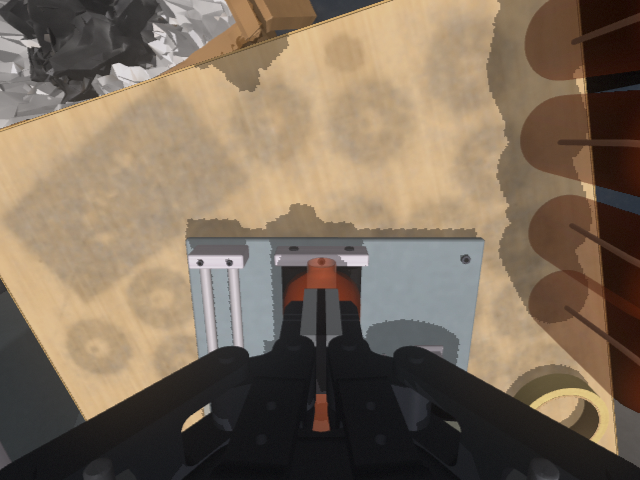

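View pics/t5.png

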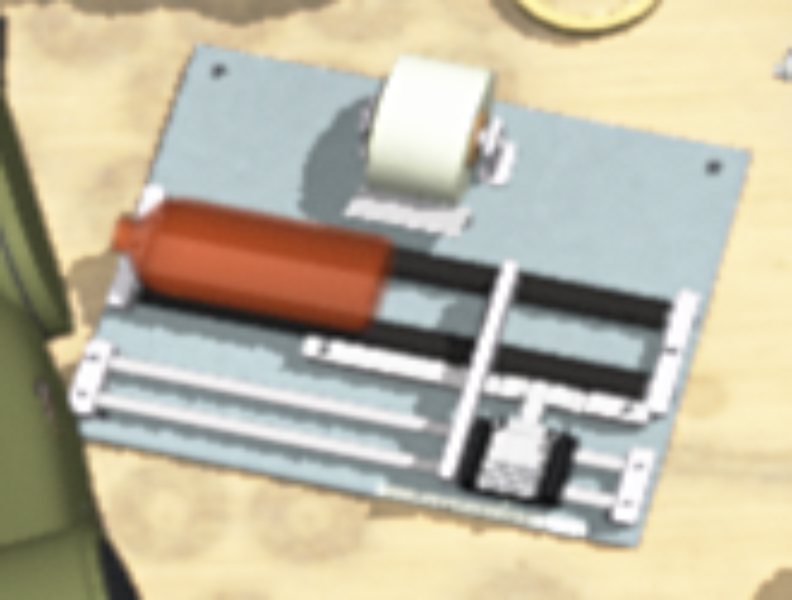

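View pics/s5.png

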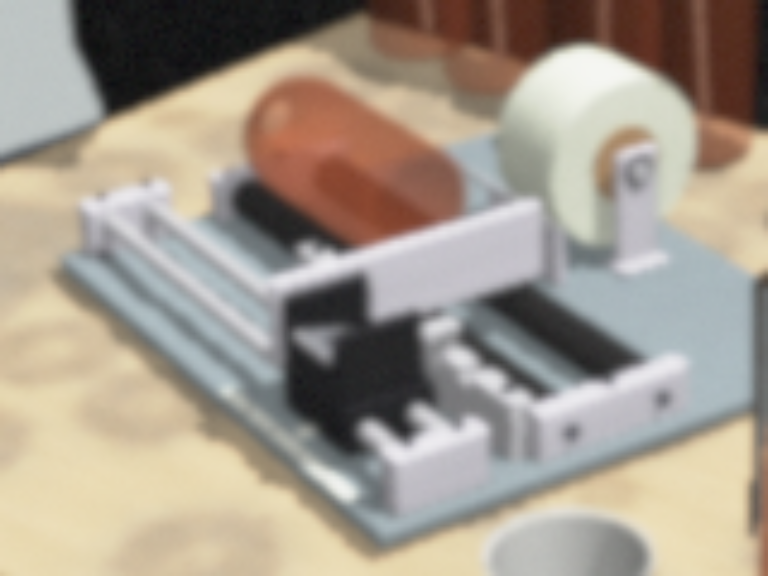

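```bash
python3 - <<'E'
from h import *
import cv2
f=pickle.load(open("f5.pkl","rb"))
for v in(255,258,262):
    p=ray(f,(321,v),.078); print((p-o)@X*1000,(p-o)@Y*1000)
f=pickle.load(open("f5t.pkl","rb"));C=lambda u,v:(200+u/4.8-.4,170+v/4-.4)
q=ray(f,C(512,263),.09)-ray(f,C(463,255),.09);print(q@X,q@Y)
from plant import r
print(r.move_l(W(.098,.275,.29),.15,force_limit=8));st(r)
print(r.move_l(W(.098,.275,.230),.1,force_limit=8));st(r,"down")
hit=r.move_l(W(.098,.200,.230),.05,force_limit=6);st(r,"push1 %s"%hit)
f=r.grab_frame("wrist"); cv2.imwrite("pics/w6.png",f["frame"])
f=r.grab_frame("top"); cv2.imwrite("pics/t6.png",cv2.resize(f["frame"][170:320,200:365],None,fx=4.8,fy=4))
E
```

```text
97.08669872264714 241.44594873915548
97.08769587459271 238.8722941756971
97.08903321231608 235.42061828053372
0.0010200031952973974 -0.02777985454825266
False
 t15.19 loc 98.5 275.2 tipz 117.9 F -0.5 -0.9 0.1
False
down t15.94 loc 98.3 275.2 tipz 57.5 F -0.4 -0.2 0.2
push1 False t17.59 loc 98.0 200.2 tipz 57.0 F -0.0 0.1 0.1
```

View pics/w6.png

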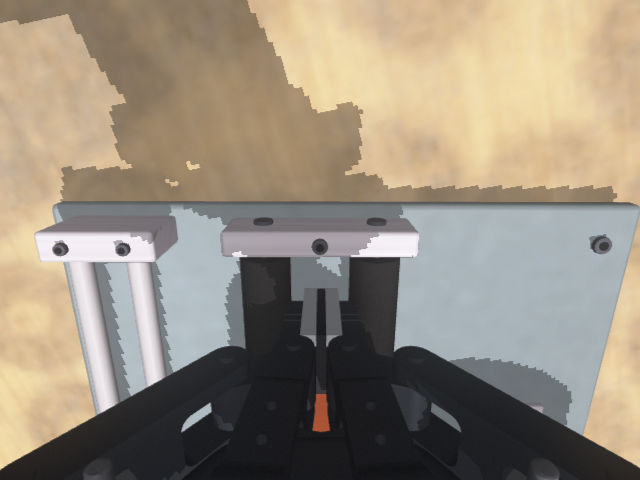

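View pics/t6.png

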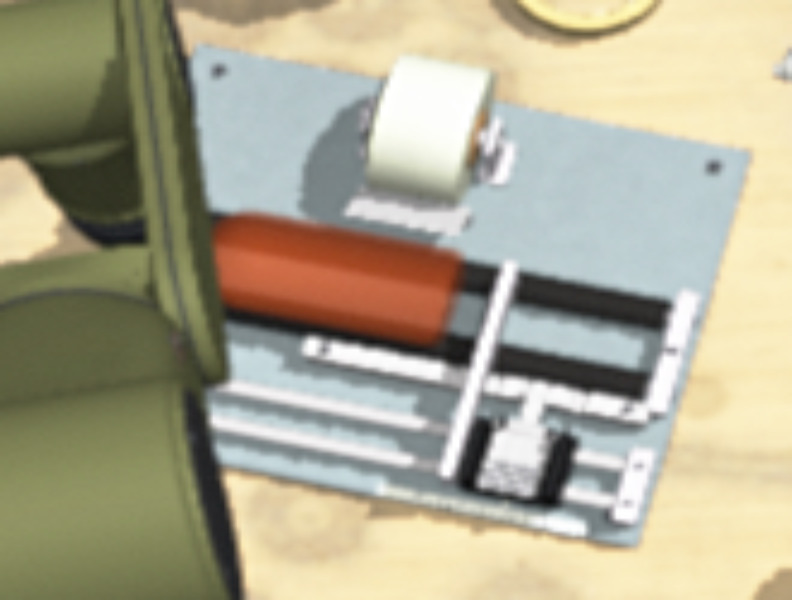

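The bottle is sliding straight: its base is at about (450,300) in the top crop, with a gap of roughly 40 px left to the plate. I'll push the rest slowly.

```bash
python3 - <<'E'
from h import *
from plant import r
import cv2
hit=r.move_l(W(.098,.165,.230),.02,force_limit=5);st(r,"push2 %s"%hit)
r.dwell(.2); st(r)
f=r.grab_frame("scene"); cv2.imwrite("pics/s7.png",cv2.resize(f["frame"][220:340,210:370],None,fx=4.8,fy=4.8))
f=r.grab_frame("top"); cv2.imwrite("pics/t7.png",cv2.resize(f["frame"][170:320,200:365],None,fx=4.8,fy=4))
E
```

```text
push2 True t18.77 loc 98.0 179.0 tipz 56.8 F 0.1 1.8 1.2
 t18.97 loc 97.9 179.2 tipz 56.4 F -0.5 1.1 0.1
```

View pics/t7.png

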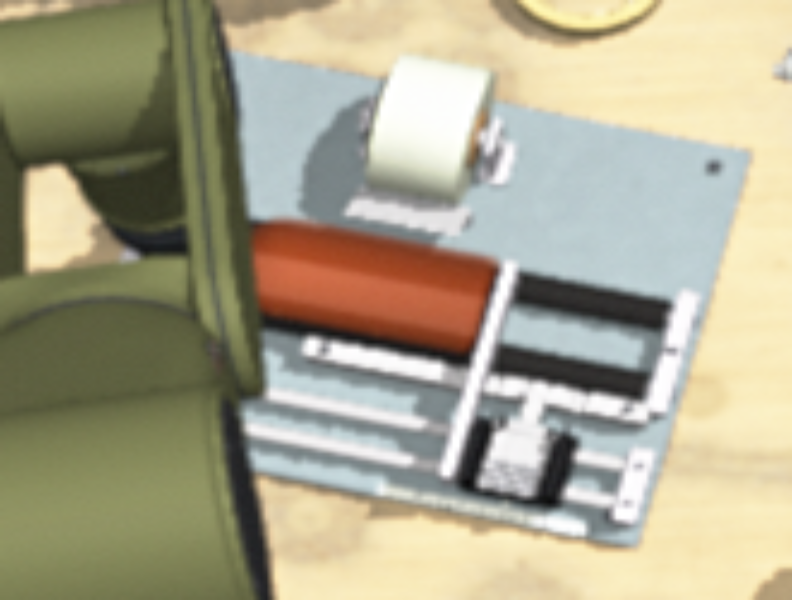

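View pics/s7.png

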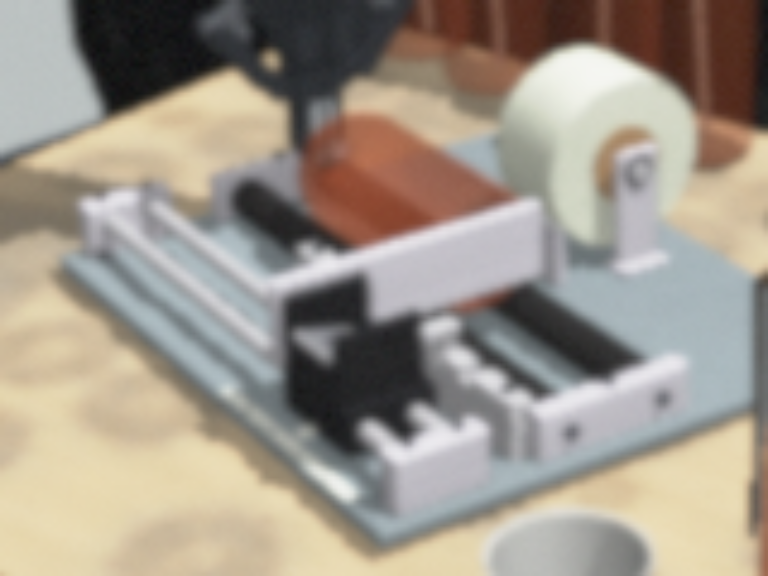

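It stopped where predicted (179 mm, expected about 180). A short extra nudge will confirm hard contact, then I retreat.

```bash
python3 - <<'E'
from h import *
from plant import r
import cv2
for i in range(1,9):
    y=.179-.0005*i
    r.move_l(W(.098,y,.230),.01,force_limit=9);st(r,"n")
    if np.array(r.observe()["contact_force"])@Y>6: break
r.move_l(W(.098,.188,.230),.02); st(r,"back")
r.move_l(W(.098,.245,.230),.1)
r.move_l(W(.098,.245,.42),.2); r.dwell(.3); st(r,"up")
for n in("scene","top","wrist"):
    f=r.grab_frame(n); pickle.dump(f,open(f"f8{n}.pkl","wb"));F=f["frame"]
    F={"scene":lambda:cv2.resize(F[220:340,210:370],None,fx=4.8,fy=4.8),"top":lambda:cv2.resize(F[170:320,200:365],None,fx=4.8,fy=4),"wrist":lambda:F}[n]()
    cv2.imwrite(f"pics/8{n}.png",F)
E
```

```text
n t19.32 loc 97.9 179.0 tipz 56.9 F -0.1 4.9 -1.6
n t19.57 loc 98.0 178.8 tipz 57.0 F 0.3 6.1 -0.9
back t20.22 loc 97.9 187.9 tipz 56.9 F 0.4 0.9 0.2
up t22.33 loc 98.0 245.0 tipz 245.9 F -0.7 -0.0 -0.3
```

View pics/8top.png

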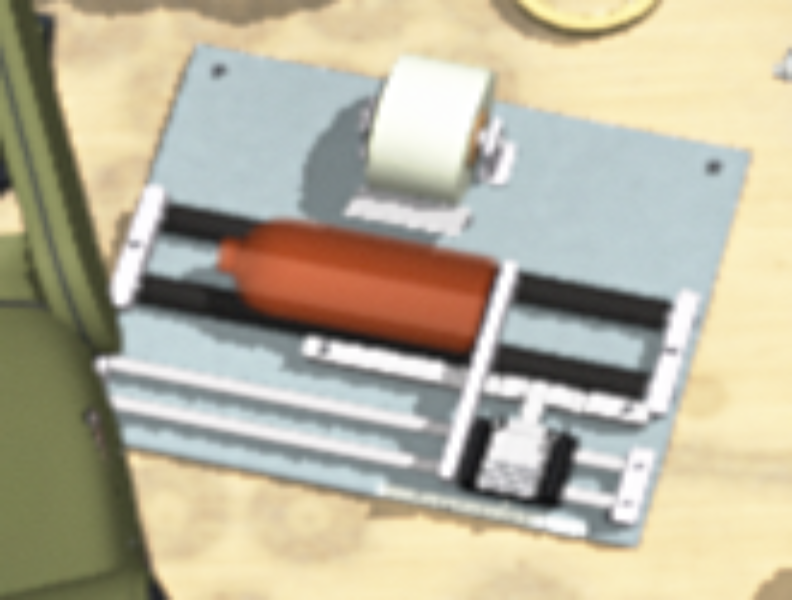

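View pics/8scene.png

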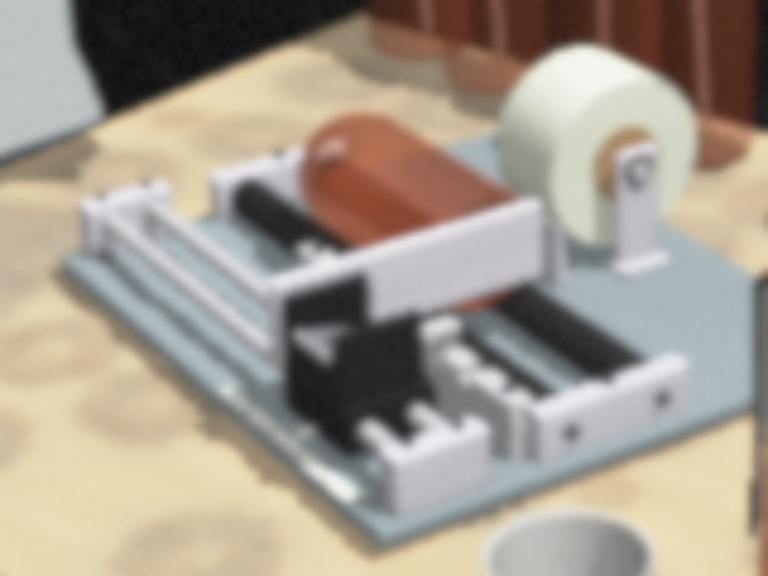

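The bottle's base is at the plate, near (490,305) in the top crop. The tab is up, the bystanders look unchanged and the arm is clear, so I'm handing in.

```bash
python3 -c "
from plant import r
r.close_job(); print(r.observe()['time_s'])"
```

```text
the job is handed in; nothing more can be done
the job is handed in; nothing more can be done
```

The stop is locked in the next notch away from the bottle, the bottle's base rests against its pad, and the job is handed in. I don't know the verdict, because handing in reports none.

- **Stop:** I pressed the tab down with closed fingertips and slid the stop about 22.7 mm. I then lifted off the tab and nudged the wing until the tooth dropped in. It held against an 18 N push. The top view put the travel at about 25 to 28 mm, a rough reading that fits the 25 mm notch.
- **Tab:** It looked sprung back up in the last pictures. I judged this by eye and did not measure it.
- **Bottle:** I pushed it at the mouth until it hit firm resistance of about 6 N. The fingers were then at 179 mm, against about 180 mm predicted for contact with the pad. The last top view shows the base at the plate and the bottle lying straight. I did not measure the final gap or angle directly.
- **Surroundings:** I didn't touch or go near the bystanders, but I made no position check on them at the end. The arm was clear of everything after about 22 s of robot time.
- **Checks that disagreed:**
  - The stop moved with the finger by friction on the tab from the start, instead of being pushed by the wing as I had planned.
  - The tab's end appeared about 22 mm in front of the wings' middle, where the description says 10 mm. I went by the picture.
  - The force limit did not trigger during the small wing nudges, so I relied on the force readings there.

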